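# Clamp a stuck salt shaker in the jar vice with its fold-out crank

### The arm

A 6-joint arm with a two-finger parallel gripper is mounted at the origin on a cart in front of the work surface, level with it; the furniture and walls round the work are solid. World frame = base frame: x ahead of the robot, y to its left, z up, the work surface at z = 0. Lengths are in m, angles in rad, forces in N, time in s.
With the tool pointing down it reaches from about 0.35 to 0.775 m from the base axis. Payload 7.3 kg.
Tool frame: the origin (TCP) lies at the centre of the arm's flange, where the gripper is bolted on; the fingertips stand 178 mm ahead of it and the grasp point (between the pads) lies 159 mm ahead of it (tip_extent is the distance from the TCP to the fingertips, in m); z points along the fingers, y is the line along which they close (so a half turn about z gives the same grasp; the last joint's range is limited). The gripper opens to 92 mm and grips with 3 to 60 N. Pads are 19 mm wide; open, the fingers measure 130 mm over their backs; the gripper's body (75 mm by 190 mm) begins 47 mm behind the grasp point.
Start: joints at [1.174, 0.342, 1.524, -0, 1.275, -0.146], TCP at [0.13, 0.509, 0.405] pointing down, gripper open.
Joint ranges: [-2.53, 2.53], [-0.77, 2.02], [0.04, 2.7], [-1, 4.14], [0.28, 2.66], [-3.11, 3.11]. Speed limits (rad/s): [2.57, 2.57, 3.14, 3.14, 3.14, 3.14].

### API

Orientations are given as [roll, pitch, yaw] about the fixed x, y, z axes, in that order (R = Rz(yaw) Ry(pitch) Rx(roll)).
In Python, from cell import * gives the robot as it stands.
- The arm moves only by the tool arm_command, never from a script. Its arguments are lists of equal length, an entry for each row: "xyz": the shift along the world's x, y, z in mm, a list of three; "spin": the turn about the world's z in degrees. In form: {"xyz": [[tx, ty, tz], ...], "spin": [spin, ...]}. A call has 1 to 20 rows; each row shifts and turns the commanded pose from where the row before left it; what a row does not reach is not made up. A row lasts 1/10 s, in which the tool goes at most 50 mm and 8.59 degrees, less where a joint would pass 70% of its speed; a pose out of reach is approached as far as the arm can. A call with a gripper value outside its range is refused whole. "jaw" is the opening, from -1 (shut) to 1 (fully open), set as the call begins (left out, the last holds). The fingers move at their own pace and stop on an object; "squeeze" is the grip in N (left out, the last holds). Time passes only in rows, so rows that do not move let the fingers close. It gives the time, the measured TCP pose, the force, the opening and the grip force at its end, in the units of the state.
- observe(): the state, without advancing time (a new reading comes with each control period).
- read_camera(name): name is "scene" or "top"; returns a dict with "img" (384x512x3 uint8, red, green, blue), "depth" (384x512 float32, m along the optical axis (not along the pixel's ray), 0 where there is no reading), "fx", "fy", "cx", "cy" (pixels), "world_from_camera" (4x4, takes a point from camera to world coordinates). Camera axes: x right, y up, looking along -z (the intrinsics and any distortion apply to the point x, -y, -z); pixel columns grow to the right and rows downward; lengths in m; the calibration is good to about 2 mm. A picture is of the moment at which its call begins.
- hand_in(): hands the job in; it is judged then, once.
The state is a dict: "time": time; "qpos": joint angles; "qvel": joint speeds; "joint_efforts": joint torques, N m; "tool_pos": TCP position; "tool_rot": TCP orientation; "contact_force": force on the tool from outside, world axes, zero at the start; "torque": the same for the moment, N m; "opening": finger opening in m; "grip_force": force on a finger pad.
Only numpy, scipy, OpenCV 4.12 (cv2) and the standard library are available. Lean on these libraries where they do the work, as an engineer would, in place of code of your own. Each camera call takes 0.05 s, during which the arm holds its last target. There are 200 camera calls.

### The job

The top of the salt shaker near the front edge, between hob and sink, is stuck (not the one by the back wall): clamp it in the small jar vice on the worktop, so that the top can be unscrewed with one hand. Stand it upright on the vice's bed between the open jaws, swing the folded crank grip fully up, then wind the crank clockwise by that grip until you feel the jaws holding the glass firmly. Do not overtighten (the glass cracks), and leave the spice jars, the garlic and the mug where they are.

Things in the scene. Friction and masses are not known exactly. Their poses are not given: they have to be found in the camera images.
- shaker: salt shaker: glass belly, domed perforated metal top; 90 mm tall, 0.08 to 0.16 kg, loose, at the front between hob and sink, beside two spice jars in changing order. Origin: centre of its underside. The glass is widest, 44 mm, 30 mm above its foot and narrows to 30 mm under the top; the top is 34 mm across, from 66 to 90 mm. Take it round the lower edge of the top, 68 mm above its foot
- vice: small jar vice fixed right of the sink: aluminium bed 84 mm (its x) by 226 mm (its y), surface 15 mm above the worktop. Origin: centre of the underside. At its +y end the gear housing (64 x 66 mm, 52 mm high) with the crank; at its -y end the V jaw (rubber-faced, 53 mm high, 56 mm wide), bolted in its slots: the shaker seated in it has its centre at vice x 0, y between -50 and -34 mm
- jaw: moving jaw of the vice: flat rubber face, 52 mm wide, top 52 mm above the worktop. Its origin coincides with the vice's when fully open (face then at vice y = +10 mm) and shifts towards the vice's -y, 7 mm per radian of crank, 42 mm at most. It pushes a standing shaker along the smooth bed into the V
- bed_spot (a point): point on the bed surface between the jaws, at vice x = 0, y = -27 mm, axes as the vice: a good place for the centre of the shaker's foot, 7 to 23 mm short of its seat in the V and 8 to 15 mm clear of the moving jaw as found
- crank_axis (a point): point on the vertical axis of the crank, at vice x = 0, y = +72 mm, 78 mm above the worktop (the height of grip_pivot)
- crank (a joint): turn of the crank in rad, clockwise from above, 0 (open) to 6.0; found at 0 to 1.0; clockwise closes. Friction: about 3 N along the circle at the grip to turn it idle; against the glass each 1 N more is about 8 N of squeeze. Held firmly from 9 N, cracks above 40 N: aim at 2 to 3 N above idle (let go, it keeps up to 24 N). From touch to too tight is only about 0.3 rad
- grip_pivot (a point): pivot of the folding grip at the outer end of the crank arm, 55 mm from the crank axis, 78 mm above the worktop. The steel arm is 13 mm wide, its top 67 mm above the worktop; the two cheeks round the pivot are 17 mm wide together and end 83 mm above the worktop
- grip_end (a point): free end of the folding grip, 45 mm from grip_pivot: a round black sleeve, 17.5 mm thick, from 8 to 45 mm from the pivot, spinning freely on its stem. Folded, it lies along the top of the arm and points to the crank axis; unfolded, it stands straight up over the pivot. Pinched across the arm, it turns up between the pads while the hand stays vertical
- grip (a joint): fold angle of the grip in rad: 0 folded flat on the arm, 1.571 fully up (stop); found at 0 to 0.15. Stiff hinge (about 2.5 N at 30 mm from the pivot) that stays where it is left
- jar_a: spice jar, bystander: red-capped cylinder 45 mm across, 106 mm tall, beside the shaker. Origin: centre of its underside
- jar_b: spice jar, bystander: white-capped cylinder 47 mm across, 98 mm tall, beside the shaker. Origin: centre of its underside
- garlic: bulb of garlic, 53 mm, bystander in front of the vice towards the sink. Origin: under its centre
- mug: mug, 78 mm across, 92 mm tall, bystander behind the vice. Origin: under its middle

How it is judged:
By the outcome, as a careful person would: the job done as asked, in the order asked, and still so for the second after the job is handed in, with the robot touching nothing.
It also fails if it takes over 72 s, if anything falls off the work surface, if the arm or the gripper's body presses on something with over 40 N, if the wrist force passes 120 N, or if a joint passes its speed limit or range.

## Working session

There is one attempt and no reset: what is moved stays moved. The work goes in short steps, Python scripts to look and compute and a tool call to move; the robot and the scene stay as the last step left them, time stands still between calls to the robot, and variables do not carry over. Pictures are saved under pics/ and viewed, at most 10 in all, crops included, and the job is handed in when it is done.

Besides the shell and the picture viewer there is one more tool, called after "Request:" as name([rows], argument=value, ...), one row to a line, values as JSON. arm_command: Moves the arm, as the interface text tells. Its arguments: {"type":"object","properties":{"xyz":{"type":"array","items":{"type":"array","items":{"type":"number"}}},"spin":{"type":"array","items":{"type":"number"}},"jaw":{"type":"number"},"squeeze":{"type":"number"}},"required":["xyz","spin"]}

```bash
mkdir -p pics; ls; cat > h.py <<'E'
from cell import *
import numpy as np, cv2
def snap(n):
    c=read_camera(n); np.savez(f'pics/{n}.npz',**c); return c
def load(n): return dict(np.load(f'pics/{n}.npz'))
def pt(c,u,v,d=None,z=None):
    r=np.array([(u-c['cx'])/c['fx'],-(v-c['cy'])/c['fy'],-1.])
    M=c['world_from_camera']
    if z is not None:
        w=M[:3,:3]@r; s=(z-M[2,3])/w[2]; return M[:3,3]+s*w
    if d is None: d=float(c['depth'][int(round(v)),int(round(u))])
    return (M@np.append(r*d,1))[:3]
def crop(c,x0,y0,x1,y1,k,f):
    cv2.imwrite(f,cv2.resize(c['img'][y0:y1,x0:x1,::-1],None,fx=k,fy=k,interpolation=cv2.INTER_CUBIC))
E
python3 - <<'E'
from h import *
for n in ('scene','top'):
    c=snap(n); print(n,[k for k in c],c['fx'],c['cx'],c['cy'],c['world_from_camera'].round(3).tolist())
a=[load(n)['img'][:,:,::-1] for n in('scene','top')]
cv2.imwrite('pics/s0.png',a[0]); cv2.imwrite('pics/t0.png',a[1])
print(observe())
E
```

```text
pics
scene ['img', 'depth', 'fx', 'fy', 'cx', 'cy', 'world_from_camera'] 372.38207422513887 251.58024724125744 192.4128833009574 [[0.692, 0.372, -0.619, -0.078], [-0.722, 0.354, -0.595, -0.612], [-0.002, 0.858, 0.513, 0.571], [0.0, 0.0, 0.0, 1.0]]
top ['img', 'depth', 'fx', 'fy', 'cx', 'cy', 'world_from_camera'] 467.9234759919645 251.62624349920867 180.9919783810753 [[-0.447, 0.838, -0.314, 0.067], [-0.895, -0.422, 0.146, 0.183], [-0.01, 0.346, 0.938, 1.557], [0.0, 0.0, 0.0, 1.0]]
{'time': 0.1, 'qpos': array([ 1.17400010e+00,  3.42687982e-01,  1.52487264e+00, -2.54669156e-05,
        1.27539385e+00, -1.45995187e-01]), 'qvel': array([-9.73552675e-05, -2.33575499e-03, -3.56638469e-03, -8.23397011e-04,
       -4.26604470e-04,  5.13064130e-04]), 'joint_efforts': array([ 2.48048716e-03, -4.31999481e+01, -2.44692475e+01,  7.21322419e-02,
        5.26315346e-02, -5.25432779e-05]), 'tool_pos': array([0.13023509, 0.50848764, 0.40411321]), 'tool_rot': array([-3.14024178e+00, -1.74019033e-04,  2.89079893e+00]), 'contact_force': array([-0.55300023, -0.86175248, -0.22570201]), 'torque': array([0.01006793, 0.06377603, 0.01874302]), 'grip_force': 0.0, 'opening': 0.09177859217089583}
```

View pics/t0.png

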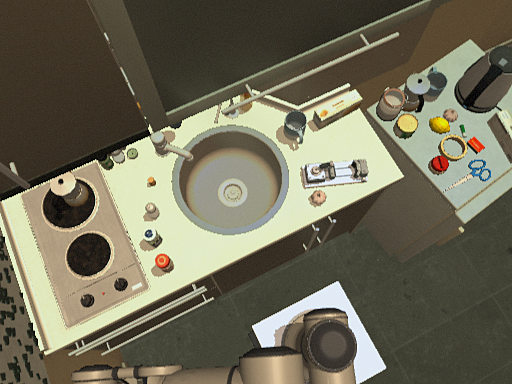

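View pics/s0.png

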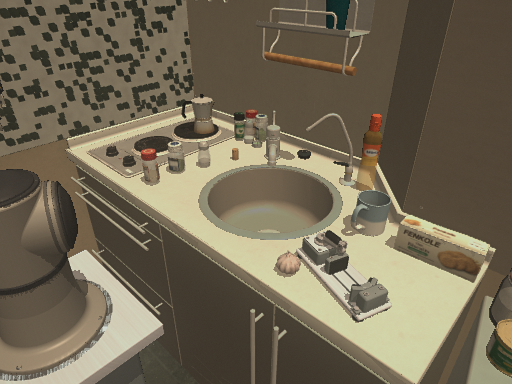

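Top view: red jar at (163,261), white jar at (152,237), shaker at (151,210), vice at about (336,173), garlic at (318,198), mug at (294,125). In the scene view the shaker is at (203,153) and the vice runs from (322,245) to (370,295). Next, enlarged crops.

```bash
python3 - <<'E'
from h import *
t=load('top'); s=load('scene')
k=8
A=cv2.resize(t['img'][145:200,290:380,::-1],(720,440),interpolation=cv2.INTER_CUBIC)
cv2.imwrite('pics/c1.png',A)
B=cv2.resize(t['img'][190:250,125:180,::-1],None,fx=7,fy=7,interpolation=cv2.INTER_CUBIC)
C=cv2.resize(s['img'][225:325,285:395,::-1],None,fx=3.4,fy=3.4,interpolation=cv2.INTER_CUBIC)
h=max(B.shape[0],C.shape[0]); f=lambda a:np.vstack([a,np.zeros((h-a.shape[0],a.shape[1],3),np.uint8)])
D=np.hstack([f(B),f(C)]); print(D.shape); cv2.imwrite('pics/c2.png',D)
for n,u,v in (('shaker',151,208),('white',152,233),('red',163,259),('table',200,250)): print(n,pt(t,u,v))
# vice height map segmentation
d=t['depth']; 
uu,vv=np.meshgrid(np.arange(290,380),np.arange(145,200))
P=np.array([pt(t,u,v) for u,v in zip(uu.ravel(),vv.ravel())]); Z=P[:,2].reshape(uu.shape)
print((Z[::2,::2]*1000).astype(int)[2:24].tolist().__str__().replace('], [','\n'))
E
```

```text
(420, 759, 3)
shaker [0.62458001 0.29133865 0.08282221]
white [0.5381491  0.31860391 0.10340711]
red [0.44369216 0.3188727  0.11021192]
table [0.44343696 0.20576851 0.00430389]
[[4, 1, -11, -5, -2, -3, 0, -4, 4, 1, 2, -3, -3, 0, 4, 7, 0, -2, 0, -2, -1, 0, -6, 0, 0, -5, 4, 4, -5, 6, -7, 4, -1, 0, 2, 7, 3, 3, -2, -2, 5, 3, -2, 6, -1
3, 0, 0, 1, 3, 2, 0, -2, -1, 0, -3, -1, 2, 2, -5, -1, -1, 2, -2, 1, 2, 0, 1, 0, 6, -3, 0, -2, 0, 1, 7, -7, 3, 0, 9, -4, 6, -1, 4, -3, 0, -2, -2, -1, 3
3, 1, -1, -1, 0, 5, -4, -1, 3, 0, 3, -1, -7, 2, 2, -2, -1, -2, 0, 2, -1, 0, 0, -3, 7, 3, 3, -2, 1, -3, -6, -3, 2, 0, 1, 4, 1, -1, 1, 1, 0, -3, 2, 0, 4
1, -1, -1, 0, 1, -8, -1, 3, 2, 2, -5, -1, 0, -3, 2, 6, -1, 1, 2, 3, 0, 1, -7, 0, 4, 3, -3, 0, -2, 2, 4, 4, 1, 0, -2, -1, -1, -3, 4, -2, 3, 1, 6, 2, 1
0, 0, -2, -2, 3, -6, 5, -6, 5, 0, -1, -2, -1, 0, 1, -3, -10, 0, -6, 0, -2, 0, -6, -4, 7, 0, 1, 1, 1, 0, 7, 1, 3, -1, 0, 0, -4, 4, 0, 5, -2, -4, 1, 0, 7
-5, 1, 5, 0, 0, 2, 2, 4, -5, 3, -4, 0, 0, -1, 1, 5, 6, -1, -4, -1, 0, -6, 3, 4, 4, 2, 2, 1, -2, 0, 6, 1, 50, 1, 15, 54, 54, 60, 4, 6, 0, 3, 2, 2, 0
-1, -3, 0, 4, -
[... 1940 characters left out ...]
9, 15, 12, 8, 0, -2, -1, 0, 3, 5, -1, 3, -10, -4, -2, -2, 8, -1, 0, -1, 3, -2
3, -2, 0, 0, -3, 3, -3, 8, 18, 16, 9, 17, 9, 17, 9, 10, 7, 0, -7, -1, 0, -1, -2, 4, 2, 5, 1, 2, 0, -1, -1, 1, 1, 2, 1, 0, -2, 2, 2, 4, -1, 0, -2, 3, 5
0, -2, -2, -1, -3, -3, 0, -1, 10, 4, -3, 1, -5, -4, -6, 2, 8, 1, 0, 2, -6, 3, -1, -2, -5, 4, -3, -2, 1, 6, -2, -5, -3, 0, 2, 2, 5, 2, -2, 0, -2, -2, 4, -3, -6
-2, 0, -4, -1, -4, 2, -4, 1, -3, -3, 1, -1, 2, 2, -3, 6, -1, 0, 7, 4, 4, -6, -3, 4, 2, 1, 6, -3, 0, -4, 0, 1, -5, 6, -2, 5, 0, -4, 2, -3, -6, 0, -1, -5, -6
0, 0, 4, 4, 0, 0, 0, 6, 2, 1, -8, -1, 27, 33, 40, 33, 38, 0, 0, 2, 0, 11, 1, 1, 4, 0, 5, 6, 1, -3, -2, -8, 5, 0, -4, 1, 4, -3, 0, -1, 1, -9, -9, -31, -155]]
```

View pics/c1.png

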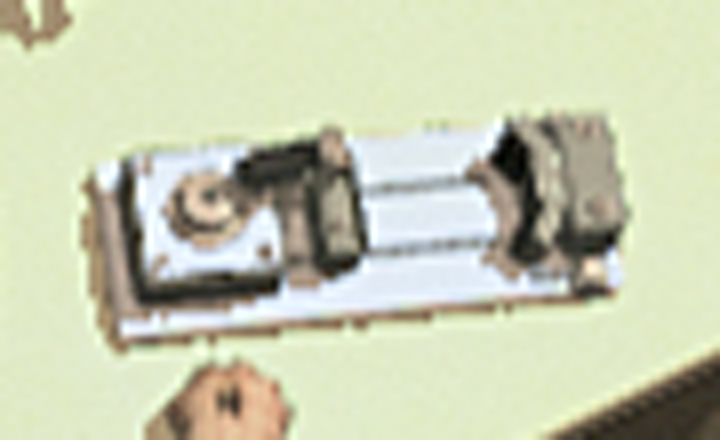

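View pics/c2.png

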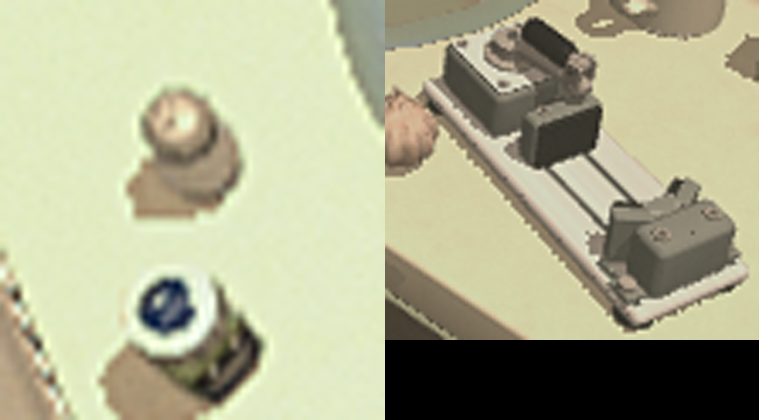

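c1: the gear housing is at the left and its hub at crop (207,208). The grip is folded and the arm points right and up to the pivot at about (333,147). The moving-jaw face is at crop x≈360 and the V jaw is at the right. Bed corners are at (97,165), (120,330) and (613,288). c2: the shaker dome is at crop (178,120), and its belly at about (195,160).

```bash
python3 - <<'E'
from h import *
from scipy.optimize import least_squares
t=load('top'); s=load('scene')
q=lambda x,y:(290+(x+.5)/8-.5,145+(y+.5)/8-.5)
obs={'BL':((-42,113,15),(120,330)),'TLc':((42,113,15),(97,165)),'BR':((-42,-113,15),(613,288)),
'hTL':((32,None,52),(137,155))}
X=np.array([[42,113,15],[-42,113,15],[-42,-113,15]])/1000
# which x sign: vice z up, y=-> ; determine
W=[]
for p,z in zip([(97,165),(120,330),(613,288)],[.015]*3):
    W.append(pt(t,*q(*p),z=z))
W=np.array(W); print('corners',W.round(4).tolist(), np.linalg.norm(W[0]-W[1]),np.linalg.norm(W[2]-W[1]))
for n,p,z in (('hub',(207,205),.075),('pivot',(333,147),.083),('sleeveend',(245,172),.08),('jaw face top a',(350,170),.052),('jaw b',(362,250),.052),('jar',0,0)):
    if p: print(n,pt(t,*q(*p),z=z).round(4))
y=(W[1]-W[2])[:2]; a=np.arctan2(y[1],y[0]); print('yaw of vice y dir',np.degrees(a))
q7=lambda x,y:(125+(x+.5)/7-.5,190+(y+.5)/7-.5)
print('dome',[pt(t,*q7(178,118),z=z).round(4) for z in (.08,.088)],'belly',pt(t,*q7(198,160),z=.03).round(4))
print('white',pt(t,*q7(168,308),z=.098).round(4))
print('scene shaker foot',pt(s,203.5,165,z=0.0).round(4),'top',pt(s,204.5,141,z=.09).round(4))
# depth-based shaker points
def cloud(c,u0,u1,v0,v1):
    return np.array([pt(c,u,v) for v in range(v0,v1) for u in range(u0,u1) if c['depth'][v,u]>0])
P=cloud(t,140,164,198,222); m=P[:,2]>.02; print('cloud top',P[m].mean(0),[ (P[(P[:,2]>.07)][:,i].min(),P[(P[:,2]>.07)][:,i].max()) for i in (0,1)])
P=cloud(s,190,218,135,170); m=(P[:,2]>.065)&(P[:,2]<.1)&(abs(P[:,0]-.625)<.05);print('cloud scene',P[m].mean(0),m.sum(),[ (P[m][:,i].min(),P[m][:,i].max()) for i in (0,1)])
P=cloud(t,290,380,145,200);
for lo,hi in((.008,.022),(.042,.06)):
    k=P[(P[:,2]>lo)&(P[:,2]<hi)]; r=cv2.minAreaRect((k[:,:2]*1000).astype(np.float32)); print(lo,r)
E
```

```text
corners [[0.5562, -0.2434, 0.015], [0.4834, -0.2151, 0.015], [0.4034, -0.4172, 0.015]] 0.07817717850027561 0.2173517683484609
hub [ 0.5001 -0.2598  0.075 ]
pivot [ 0.4968 -0.3181  0.083 ]
sleeveend [ 0.5045 -0.28    0.08  ]
jaw face top a [ 0.4932 -0.3298  0.052 ]
jaw b [ 0.4587 -0.3158  0.052 ]
yaw of vice y dir 68.40710865678436
dome [array([0.6322, 0.2924, 0.08  ]), array([0.6291, 0.2918, 0.088 ])] belly [0.6271 0.2956 0.03  ]
white [0.5431 0.3296 0.098 ]
scene shaker foot [0.6278 0.2933 0.    ] top [0.6312 0.2828 0.09  ]
cloud top [0.62455652 0.292842   0.06500675] [(np.float64(0.6152434357947454), np.float64(0.6470987194965069)), (np.float64(0.2771021773523818), np.float64(0.3093116920508826))]
cloud scene [0.62381433 0.28292651 0.07770561] 79 [(np.float64(0.6102671975041536), np.float64(0.6430329126754746)), (np.float64(0.2728261911377071), np.float64(0.3022196900612333))]
0.008 ((489.7744140625, -347.94610595703125), (303.2830810546875, 205.2372589111328), 70.34392547607422)
0.042 ((450.0538330078125, -323.40313720703125), (214.9270782470703, 129.46234130859375), 69.57646942138672)
```

Request:
arm_command([
  [20, -9, 0],
  [38, -16, 0],
  [38, -16, 0],
  [38, -17, 0],
  [38, -17, 0],
  [38, -17, 0],
  [38, -17, 0],
  [38, -17, 0],
  [38, -17, 0],
  [38, -17, 0],
  [38, -17, 0],
  [38, -16, 0],
  [38, -16, 0],
  [23, -9, 0],
  [0, 0, 0],
  [0, 0, 0],
], spin=[0, 0, 0, 0, 0, 0, 0, 0, 0, 0, 0, 0, 0, 0, 0, 0], jaw=0.4, squeeze=12)

```text
time: 1.7
tool_pos: [0.6293, 0.2904, 0.4036]
tool_rot: [-3.141, -0.002, 2.89]
contact_force: [-0.5, -0.5, 0.4]
opening: 0.0641
grip_force: 0.0
```

```bash
python3 - <<'E'
from h import *
from scipy.optimize import least_squares
t=load('top')
im=t['img'].astype(int); 
u0,u1,v0,v1=290,380,145,200
print('table',im[190,350],'bed',im[170,340],im[181,330])
# sub-pixel bed mask: blueness
S=cv2.resize(t['img'][v0:v1,u0:u1],None,fx=8,fy=8,interpolation=cv2.INTER_CUBIC).astype(int)
b=S[:,:,2]-S[:,:,0]
print(np.percentile(b,[5,25,50,75,95]))
m=((b>0)&(S[:,:,2]>170)).astype(np.uint8)
ys,xs=np.nonzero(m)
W=np.array([pt(t,u0+(x+.5)/8-.5,v0+(y+.5)/8-.5,z=.015) for x,y in zip(xs[::3],ys[::3])])*1000
for deg in (66,67,68,69,70):
    a=np.radians(deg); ey=np.array([np.cos(a),np.sin(a)]); ex=np.array([ey[1],-ey[0]])
    X=W[:,:2]@ex; Y=W[:,:2]@ey
    # front edge sharpness: min X per Y bin
    bins=np.arange(Y.min()+15,Y.max()-25,8); lo=[np.percentile(X[(Y>=q)&(Y<q+8)],1) for q in bins]; hi=[np.percentile(X[(Y>=q)&(Y<q+8)],99) for q in bins]
    print(deg,'front slope',np.polyfit(bins,lo,1)[0].round(4),'front',np.median(lo).round(1),'back',np.round(hi,0).astype(int).tolist(),'Y',np.percentile(Y,[.2,99.8]).round(1))
E
```

```text
table [226 236 205] bed [231 240 245] [233 245 255]
[-46. -29. -27. -21.  19.]Traceback (most recent call last):
  File "<stdin>", line 18, in <module>
    return _quantile_unchecked(
        a, q, axis, out, overwrite_input, method, keepdims, weights)
    return _ureduce(a,
                    func=_quantile_ureduce_func,
    ...<5 lines>...
                    overwrite_input=overwrite_input,
                    method=method)
    r = func(a, **kwargs)
    result = _quantile(arr,
                       quantiles=q,
    ...<2 lines>...
                       out=out,
                       weights=wgt)
    slices_having_nans = np.isnan(arr[-1, ...])
                                  ~~~^^^^^^^^^
IndexError: index -1 is out of bounds for axis 0 with size 0
```

Request:
arm_command([
  [0, 2, -25],
  [0, 0, -35],
  [0, 0, -35],
  [0, 0, -35],
  [0, 0, -25],
  [0, 0, -15],
  [0, 0, -6],
  [0, 0, 0],
], spin=[0, 0, 0, 0, 0, 0, 0, 0])

```text
time: 2.5
tool_pos: [0.6289, 0.2931, 0.2289]
tool_rot: [3.142, -0.0, 2.892]
contact_force: [-0.0, -0.2, 0.3]
opening: 0.0642
grip_force: 0.0
```

```bash
python3 - <<'E'
from h import *
t=load('top')
u0,u1,v0,v1=290,380,145,200
S=cv2.resize(t['img'][v0:v1,u0:u1],None,fx=8,fy=8,interpolation=cv2.INTER_LINEAR).astype(int)
m=((S[:,:,2]-S[:,:,0]>-5)&(S[:,:,2]>170)).astype(np.uint8)
ys,xs=np.nonzero(m)
W=np.array([pt(t,u0+(x+.5)/8-.5,v0+(y+.5)/8-.5,z=.015) for x,y in zip(xs,ys)])*1000
for deg in (67,68,69,70):
    a=np.radians(deg); ey=np.array([np.cos(a),np.sin(a)]); ex=np.array([ey[1],-ey[0]])
    X=W[:,:2]@ex; Y=W[:,:2]@ey
    B=[q for q in np.arange(Y.min()+12,Y.max()-12,8) if ((Y>=q)&(Y<q+8)).sum()>5]
    lo=[np.percentile(X[(Y>=q)&(Y<q+8)],1) for q in B]; hi=[np.percentile(X[(Y>=q)&(Y<q+8)],99) for q in B]
    print(deg,'Y',Y.min().round(1),Y.max().round(1),'lo',np.round(lo).astype(int).tolist(),'hi',np.round(hi).astype(int).tolist())
k=read_camera('scene'); crop(k,160,100,290,200,5,'pics/g1.png')
E
```

```text
67 Y -232.1 -6.4 lo [536, 534, 534, 535, 535, 534, 533, 534, 534, 533, 532, 532, 532, 532, 530, 530, 531, 531, 529, 528, 529, 529, 528, 527, 527] hi [541, 541, 615, 615, 613, 613, 614, 613, 611, 611, 611, 612, 550, 546, 545, 545, 581, 612, 613, 613, 612, 611, 611, 610, 608]
68 Y -241.5 -17.0 lo [532, 530, 530, 531, 532, 531, 530, 531, 532, 531, 529, 529, 530, 530, 528, 528, 529, 529, 528, 527, 528, 529, 528, 526, 526] hi [537, 537, 612, 612, 609, 610, 611, 610, 608, 608, 609, 610, 548, 544, 543, 572, 580, 611, 612, 611, 611, 610, 610, 610, 608]
69 Y -250.9 -27.5 lo [529, 526, 527, 528, 529, 528, 527, 528, 529, 528, 527, 527, 528, 528, 526, 526, 527, 528, 526, 526, 527, 528, 527, 525] hi [533, 534, 609, 608, 606, 607, 608, 607, 605, 606, 607, 607, 545, 542, 540, 573, 606, 610, 610, 610, 609, 609, 609, 609]
70 Y -260.1 -37.1 lo [525, 523, 523, 524, 525, 525, 524, 525, 526, 526, 524, 524, 525, 526, 524, 524, 526, 526, 525, 524, 526, 527, 526, 525] hi [529, 530, 605, 604, 602, 604, 605, 604, 602, 603, 604, 604, 542, 540, 538, 572, 607, 608, 609, 609, 608, 608, 608, 606]
```

View pics/g1.png

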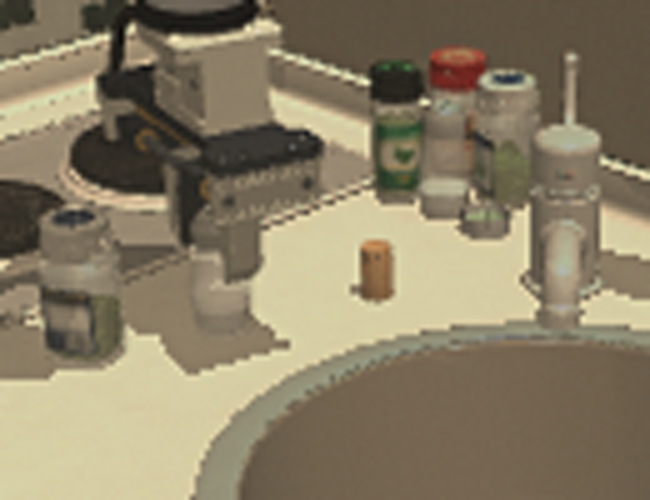

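The view shows the gripper astride the cap at crop (220,260), with the white jar clear at (80,290). Closing now.

Request:
arm_command([
  [0, 0, -2],
  [0, 0, 0],
  [0, 0, 0],
  [0, 0, 0],
  [0, 0, 0],
  [0, 0, 0],
], spin=[0, 0, 0, 0, 0, 0], jaw=-1, squeeze=15)

```text
time: 3.15
tool_pos: [0.6294, 0.2927, 0.2272]
tool_rot: [3.141, 0.001, 2.891]
contact_force: [0.1, 0.3, 2.7]
opening: 0.0351
grip_force: 15.0
```

```bash
python3 - <<'E'
from h import *
crop(load('scene'),290,225,394,315,7.5,'pics/v1.png')
E
```

```text
(no output)
```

View pics/v1.png

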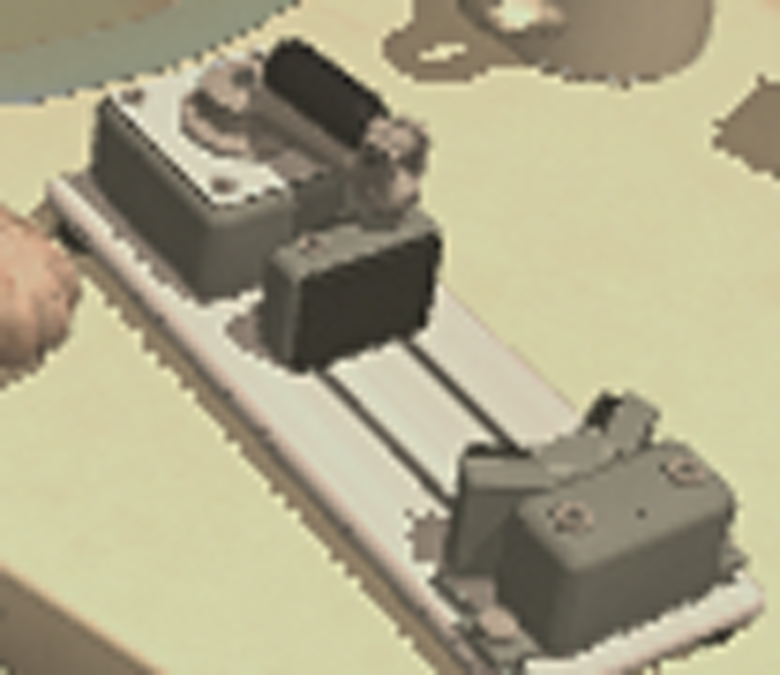

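v1: the left bed corner is at (50,185) and the right one at (762,600). The moving-jaw face corners are (300,275), (438,232), (300,368) and (430,325). The pivot cheeks are at about (392,160) and the sleeve end at (285,60). The shaker is held with an opening of 35 mm, so it can be lifted while I fit the vice pose.

Request:
arm_command([
  [0, 0, 10],
  [0, 0, 25],
  [0, 0, 35],
  [0, 0, 30],
  [0, 0, 20],
  [0, 0, 0],
], spin=[0, 0, 0, 0, 0, 0])

```text
time: 3.75
tool_pos: [0.6296, 0.2927, 0.351]
tool_rot: [3.138, 0.006, 2.891]
contact_force: [0.3, 0.5, -1.1]
opening: 0.0352
grip_force: 14.7
```

```bash
cat > fit.py <<'E'
from h import *
from scipy.optimize import least_squares
t,s=load('top'),load('scene')
def proj(c,p):
    q=np.linalg.inv(c['world_from_camera'])@np.append(p,1); return np.array([c['cx']+c['fx']*q[0]/-q[2],c['cy']+c['fy']*q[1]/q[2]])
T=lambda x,y:(290+(x+.5)/8-.5,145+(y+.5)/8-.5)
S=lambda x,y:(290+(x+.5)/7.5-.5,225+(y+.5)/7.5-.5)
# (cam, uv, f(theta,alpha)->vice mm, name)
K=[(t,T(120,330),(-41,112,15)),(t,T(97,165),(41,112,15)),(t,T(613,288),(-41,-112,15)),
(s,S(50,185),(-41,112,15)),(s,S(762,598),(41,-112,15)),
(s,S(299,272),'jl52'),(s,S(440,230),'jr52'),(s,S(299,369),'jl15'),(s,S(430,326),'jr15'),
(s,S(392,160),'piv'),(t,T(333,147),'piv'),(s,S(282,58),'end'),(t,T(245,172),'end')]
def loc(k,th,al):
    if not isinstance(k,str): return np.array(k,float)
    if k[0]=='j': return np.array([-26 if k[1]=='l' else 26,10-7*th,float(k[2:])])
    r=55 if k=='piv' else 12
    return np.array([r*np.sin(al),72-r*np.cos(al),80])
def res(p,full=False):
    cx,cy,yaw,th,al,tx,ty,sx,sy=p; R=np.array([[np.cos(yaw),-np.sin(yaw),0],[np.sin(yaw),np.cos(yaw),0],[0,0,1]])
    out=[]
    for c,uv,k in K:
        w=R@loc(k,th,al)/1000+[cx,cy,0]
        out.append(proj(c,w)+([tx,ty] if c is t else [sx,sy])-uv)
    o=np.array(out)
    return o if full else np.append(o.ravel(),np.array([tx,ty,sx,sy])/1.)
r=least_squares(res,[.48,-.332,np.radians(-21),.6,.3,0,0,0,0],loss='soft_l1',f_scale=.7)
p=r.x; print(p.round(4),'yaw',np.degrees(p[2])); print(res(p,True).round(1).tolist())
R=lambda v:np.array([np.cos(p[2])*v[0]-np.sin(p[2])*v[1],np.sin(p[2])*v[0]+np.cos(p[2])*v[1]])+p[:2]*1000
print('spot',R((0,-27)),'axis',R((0,72)),'piv',R((55*np.sin(p[4]),72-55*np.cos(p[4]))),'al',np.degrees(p[4]))
E
python3 fit.py
```

```text
[ 0.4795 -0.3353 -0.3785  0.2571  0.1784 -0.54    0.0448  0.0979  0.8737] yaw -21.686968429073314
[[-0.2, 0.1], [-0.2, -0.9], [1.7, 0.0], [-0.1, -1.0], [0.4, -0.2], [-0.6, 0.6], [1.1, -0.6], [-2.4, 1.0], [0.2, -0.3], [0.0, -2.3], [0.6, 0.3], [0.0, 1.1], [-0.4, 0.2]]
spot [ 469.51877493 -360.4262342 ] axis [ 506.10278173 -268.43378643] piv [ 495.16917828 -322.33607132] al 10.220594868854137
```

Request:
arm_command([
  [-4, -15, 5],
  [-7, -30, 10],
  [-10, -40, 5],
  [-10, -40, 0],
  [-10, -40, 0],
  [-10, -40, 0],
  [-10, -40, 0],
  [-10, -40, 0],
  [-10, -40, 0],
  [-10, -40, 0],
  [-10, -40, 0],
  [-10, -40, 0],
  [-10, -40, 0],
  [-10, -40, 0],
  [-10, -40, 0],
  [-10, -40, 0],
  [-6, -30, 0],
  [-3, -17, 0],
  [0, 0, 0],
  [0, 0, 0],
], spin=[-3, -5, -5.8, -5.8, -5.8, -5.8, -5.8, -5.8, -5.8, -5.8, -5.8, -5.8, -5.8, -5.8, -5.8, -5.8, -5, -3, 0, 0])

```text
time: 5.75
tool_pos: [0.4694, -0.3587, 0.3659]
tool_rot: [-3.14, -0.001, 1.196]
contact_force: [0.6, -0.3, -1.8]
opening: 0.0351
grip_force: 14.7
```

```bash
python3 - <<'E'
from h import *
t,s=load('top'),load('scene')
yaw=np.radians(-21.7); ex=np.array([np.cos(yaw),np.sin(yaw)]); ey=np.array([-ex[1],ex[0]])
def cl(c,u0,u1,v0,v1):
    P=np.array([pt(c,u,v) for v in range(v0,v1) for u in range(u0,u1) if 0<c['depth'][v,u]<3])*1000
    D=P[:,:2]-[480,-333]
    return np.c_[D@ex,D@ey,P[:,2]]   # in approx vice frame (mm) about 480,-333
pr=lambda n,Q:print(n,len(Q),Q.mean(0).round(1),Q.std(0).round(1))
for n,c,b in (('top',t,(295,372,155,190)),('scene',s,(290,394,225,318))):
    Q=cl(c,*b)
    hi=Q[(Q[:,2]>74)&(Q[:,2]<95)&(Q[:,1]>0)]; pr(n+' sleeve+piv z>74',hi); print(np.percentile(hi,[3,97],axis=0).round(1).tolist())
    ht=Q[(Q[:,2]>47)&(Q[:,2]<57)&(Q[:,1]>35)]; pr(n+' housing top',ht); print(np.percentile(ht,[3,97],axis=0).round(1).tolist())
    bd=Q[(Q[:,2]>10)&(Q[:,2]<20)]; pr(n+' bed',bd); print(np.percentile(bd,[1,99],axis=0).round(1).tolist())
Q=cl(s,332,346,262,269); pr('jaw face',Q)
Q=cl(s,305,317,255,262); pr('housing front -x side',Q)
Q=cl(s,368,386,298,306); pr('V back',Q)
E
```

```text
top sleeve+piv z>74 77 [ 6.3 39.4 84.9] [ 6.7 15.6  5.4]
[[-3.8, 15.1, 75.0], [20.5, 62.9, 94.3]]
top housing top 184 [-5.7 75.6 52.1] [19.2 19.2  2.5]
[[-31.7, 42.7, 47.5], [27.8, 103.4, 56.7]]
top bed 579 [-8.6 -8.6 15.1] [25.5 56.1  2.6]
[[-41.7, -107.7, 10.2], [43.3, 112.0, 19.7]]
scene sleeve+piv z>74 171 [ 3.7 30.6 82.4] [ 6.2 13.7  3.7]
[[-5.1, 9.7, 75.2], [17.4, 53.8, 87.9]]
scene housing top 290 [-15.8  62.8  50.8] [12.4 18.8  2. ]
[[-31.8, 36.7, 47.7], [7.7, 96.3, 55.2]]
scene bed 1573 [ -4.7 -21.7  13.9] [47.2 58.5  1.9]
[[-79.9, -116.1, 10.4], [177.8, 101.8, 19.7]]
jaw face 98 [-1.7  1.4 34.5] [11.1  0.8  7.3]
housing front -x side 84 [-34.4  57.9  21.2] [ 3.1 10.9  8.7]
V back 144 [   3.1 -111.6   34.3] [14.1  0.9  9.6]
```

Request:
arm_command([
  [0, 0, -20],
  [0, 0, -30],
  [0, 0, -22],
  [0, 0, -8],
  [0, 0, 0],
  [0, 0, 0],
], spin=[0, 0, 0, 0, 0, 0])

```text
time: 6.35
tool_pos: [0.4699, -0.359, 0.2878]
tool_rot: [3.14, 0.001, 1.196]
contact_force: [1.0, -1.6, -1.5]
opening: 0.0353
grip_force: 14.7
```

```bash
python3 - <<'E'
from h import *
a=read_camera('scene'); b=read_camera('top')
np.savez('pics/s2.npz',**a); np.savez('pics/t2.npz',**b)
A=cv2.resize(a['img'][200:320,285:395,::-1],None,fx=4.5,fy=4.5,interpolation=cv2.INTER_CUBIC)
B=cv2.resize(b['img'][120:200,290:360,::-1],None,fx=4.2,fy=4.2,interpolation=cv2.INTER_CUBIC)
B=np.vstack([B,np.zeros((A.shape[0]-B.shape[0],B.shape[1],3),np.uint8)]); D=np.hstack([A,B]); print(A.shape,D.shape)
cv2.imwrite('pics/h1.png',D); print(observe()['tool_pos'])
E
```

```text
(540, 495, 3) (540, 789, 3)
[ 0.46972307 -0.35938646  0.28822267]
```

View pics/h1.png

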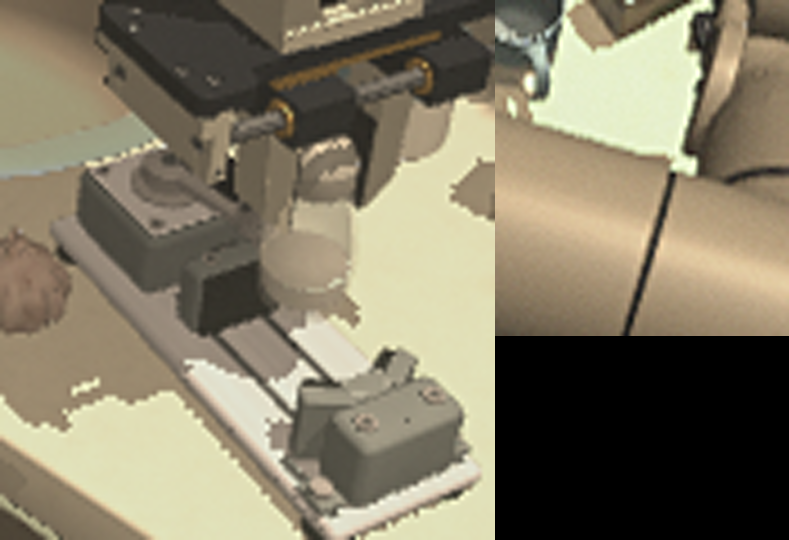

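h1 (left part, scene view): the shaker is in the hand, with its cap at about (330,175) and its belly at about (307,255). The moving-jaw face is at (235,290) and the V block at (395,430). The top view is blocked by the arm.

```bash
cat >> h.py <<'E'
def proj(c,p):
    q=np.linalg.inv(c['world_from_camera'])@np.append(p,1); return np.array([c['cx']+c['fx']*q[0]/-q[2],c['cy']+c['fy']*q[1]/q[2]])
E
python3 - <<'E'
from h import *
c=dict(np.load('pics/s2.npz'))
q=lambda p:((proj(c,p)-[285,200])*4.5).round(0)
x,y=.4697,-.3594
for z in (.061,.083,.091,.105,.129,.151): print(z,q([x,y,z]))
# depth points of shaker and of the V and jaw in vice frame about 480,-333
yaw=np.radians(-21.7); ex=np.array([np.cos(yaw),np.sin(yaw)]); ey=np.array([-ex[1],ex[0]])
def cl(c,x0,x1,y0,y1):
    P=np.array([pt(c,u,v) for v in range(int(200+y0/4.5),int(200+y1/4.5)) for u in range(int(285+x0/4.5),int(285+x1/4.5)) if 0<c['depth'][v,u]<3])*1000
    D=P[:,:2]-[480,-333]; return np.c_[D@ex,D@ey,P[:,2]]
print('tcp vice',[(np.array([469.7,-359.4])-[480,-333])@e for e in(ex,ey)])
B=cl(c,262,350,240,295); print('belly',np.median(B,0),B[:,0].min(),B[:,0].max()); 
print('front strip',np.median(cl(c,295,320,250,262),0))
for i in range(0,len(B),9): print(B[i].round(0).tolist(),end=' ')
E
```

```text
0.061 [291. 288.]
0.083 [298. 250.]
0.091 [300. 236.]
0.105 [305. 211.]
0.129 [312. 167.]
0.151 [320. 125.]
tcp vice [np.float64(0.19124890522829574), np.float64(-28.337491488419506)]
belly [-12.83906681 -45.71789608  91.92853477] -21.90590697201725 9.699324941375986
front strip [-12.54461833 -45.63313973  99.47202578]
[-20.0, -27.0, 95.0] [-14.0, -44.0, 106.0] [4.0, -49.0, 103.0] [-14.0, -43.0, 103.0] [1.0, -50.0, 103.0] [-15.0, -41.0, 100.0] [1.0, -50.0, 101.0] [-16.0, -43.0, 99.0] [-1.0, -51.0, 100.0] [-18.0, -43.0, 97.0] [-4.0, -51.0, 98.0] [-19.0, -41.0, 94.0] [-4.0, -50.0, 95.0] [-19.0, -39.0, 90.0] [-6.0, -49.0, 92.0] [-20.0, -37.0, 86.0] [-9.0, -50.0, 92.0] [-19.0, -34.0, 81.0] [-11.0, -50.0, 90.0] [-19.0, -33.0, 77.0] [-11.0, -48.0, 86.0] [-17.0, -28.0, 70.0] [-12.0, -47.0, 82.0] [7.0, -51.0, 79.0] [-15.0, -47.0, 82.0] [4.0, -52.0, 79.0]
```

```bash
python3 - <<'E'
from h import *
yaw=np.radians(-21.7); ex=np.array([np.cos(yaw),np.sin(yaw)]); ey=np.array([-ex[1],ex[0]])
def full(c,b):
    P=np.array([pt(c,u,v) for v in range(b[2],b[3]) for u in range(b[0],b[1]) if 0<c['depth'][v,u]<3])*1000
    D=P[:,:2]-[480,-333]; return np.c_[D@ex,D@ey,P[:,2]]
s,t=load('scene'),load('top'); s2=dict(np.load('pics/s2.npz'))
for n,c,b in (('scene',s,(285,395,225,325)),('scene2',s2,(285,395,225,325)),('top',t,(292,372,155,192))):
    Q=full(c,b); Q=Q[(abs(Q[:,0])<60)&(abs(Q[:,1])<135)]
    tb=Q[abs(Q[:,2])<6]; print(n,'table z',tb[:,2].mean().round(1))
    # V-end edge: strip |x|<30: count of bed/high points vs y
    for lab,m in (('Vend',(abs(Q[:,0])<35)&(Q[:,1]<-95)),('Hend',(abs(Q[:,0])<38)&(Q[:,1]>90))):
        R=Q[m]; k=R[:,2]>9; ed=np.percentile(R[k][:,1],[0,2,98,100]).round(1); print(lab,k.sum(),ed)
    m=(Q[:,1]<35)&(Q[:,1]>-60)&(Q[:,0]<-20); R=Q[m&(Q[:,2]>9)&(Q[:,2]<22)]; print('front edge x',np.percentile(R[:,0],[0,1,3]).round(1))
    # housing top edges, z 46..58, x in -28..-18 strip (clear of arm)
    R=Q[(Q[:,0]>-30)&(Q[:,0]<-15)&(Q[:,2]>46)&(Q[:,2]<58)&(Q[:,1]>25)]; print('housing y',np.percentile(R[:,1],[1,3,97,99]).round(1),len(R))
    R=Q[(Q[:,2]>20)&(Q[:,2]<46)&(abs(Q[:,0])<22)&(Q[:,1]>-10)&(Q[:,1]<14)]; print('jaw face',len(R),R[:,1].mean().round(1) if len(R) else '')
    R=Q[(Q[:,2]>46)&(Q[:,2]<58)&(Q[:,1]<-40)]; print('V top x,y',np.percentile(R[:,:2],[2,98],axis=0).round(1).tolist())
    R=Q[(Q[:,2]>46)&(Q[:,2]<58)&(Q[:,1]>-15)&(Q[:,1]<30)]; print('Jaw top x,y',np.percentile(R[:,:2],[2,98],axis=0).round(1).tolist())
E
```

```text
scene table z -1.2
Vend 724 [-117.3 -116.4  -95.9  -95.1]
Hend 68 [ 90.2  90.5 105.4 105.9]
front edge x [-43.7 -42.8 -42.1]
housing y [35.7 36.6 94.  96.4] 152
jaw face 150 1.5
V top x,y [[-26.6, -112.2], [26.6, -69.4]]
Jaw top x,y [[-25.7, 0.4], [23.0, 18.2]]
scene2 table z -1.1
Vend 731 [-117.5 -116.4  -95.8  -95. ]
Hend 69 [ 90.   90.4 104.8 107. ]
front edge x [-43.6 -42.8 -41.9]
housing y [35.6 36.  94.6 96.9] 142
jaw face 106 1.3
V top x,y [[-27.5, -111.9], [27.9, -68.9]]
Jaw top x,y [[-25.0, 0.3], [10.6, 18.6]]
top table z 0.4
Vend 73 [-112.6 -110.4  -95.3  -95.2]
Hend 166 [ 90.   90.4 112.5 114. ]
front edge x [-50.  -42.7 -40.7]
housing y [ 41.6  42.3 103.2 103.5] 68
jaw face 5 4.0
V top x,y [[-24.4, -106.5], [28.8, -63.6]]
Jaw top x,y [[-24.0, 5.4], [7.4, 24.7]]
```

Request:
arm_command([
  [-1, -1, -10],
  [0, 0, -15],
  [0, 0, -10],
  [0, 0, -6],
  [0, 0, -2],
  [0, 0, 0],
  [0, 0, 0],
], spin=[0, 0, 0, 0, 0, 0, 0])

```text
time: 7.15
tool_pos: [0.4684, -0.3606, 0.2442]
tool_rot: [3.141, 0.0, 1.194]
contact_force: [0.2, 0.2, -0.8]
opening: 0.035
grip_force: 14.7
```

Request:
arm_command([
  [0, 0, -1],
  [0, 0, -1],
  [0, 0, 0],
], spin=[0, 0, 0])

```text
time: 7.45
tool_pos: [0.4684, -0.3605, 0.2422]
tool_rot: [3.141, 0.0, 1.194]
contact_force: [-0.8, -0.9, 0.8]
opening: 0.0348
grip_force: 14.9
```

```bash
python3 - <<'E'
from h import *
from scipy.optimize import least_squares
yaw=np.radians(-21.7); ex=np.array([np.cos(yaw),np.sin(yaw)]); ey=np.array([-ex[1],ex[0]])
c=read_camera('scene'); np.savez('pics/s3.npz',**c)
P=np.array([np.r_[u,v,pt(c,u,v)*1000] for v in range(235,300) for u in range(325,380) if 0<c['depth'][v,u]<3])
D=P[:,2:4]-[480,-333]; Q=np.c_[D@ex,D@ey,P[:,4]]
m=(abs(Q[:,0])<30)&(Q[:,1]<-12)&(Q[:,1]>-62)&(Q[:,2]>36)&(Q[:,2]<52); B=Q[m]
f=lambda p:np.hypot(B[:,0]-p[0],B[:,1]-p[1])-21.8
r=least_squares(f,[0,-28],loss='soft_l1',f_scale=1.5); print(len(B),r.x,np.std(f(r.x)))
tp=observe()['tool_pos'][:2]*1000-[480,-333]; print('tcp',tp@ex,tp@ey)
E
```

```text
143 [  0.54207818 -31.97401487] 0.8832178798275252
tcp -0.6313692539544284 -29.84841124542279
```

Request:
arm_command([
  [0, 0, 0],
  [0, 0, 0],
  [0, 0, 0],
  [0, 0, 5],
  [0, 0, 15],
  [0, 0, 25],
  [0, 0, 20],
  [0, 0, 5],
  [0, 0, 0],
], spin=[0, 0, 0, 0, 0, 0, 0, 0, 0], jaw=0.2)

```text
time: 8.4
tool_pos: [0.4683, -0.3605, 0.3124]
tool_rot: [3.14, 0.001, 1.194]
contact_force: [-0.5, -0.1, 0.3]
opening: 0.055
grip_force: 0.0
```

Request:
arm_command([
  [5, 10, 0],
  [10, 22, 0],
  [10, 22, 0],
  [5, 11, 0],
  [0, 0, 0],
  [0, 0, 0],
], spin=[2, 3, 3, 2, 0, 0])

```text
time: 9.0
tool_pos: [0.4983, -0.2955, 0.3113]
tool_rot: [-3.141, 0.0, 1.369]
contact_force: [0.6, 0.4, 0.2]
opening: 0.0552
grip_force: 0.0
```

```bash
python3 - <<'E'
from h import *
from scipy.optimize import least_squares
yaw=np.radians(-21.7); ex=np.array([np.cos(yaw),np.sin(yaw)]); ey=np.array([-ex[1],ex[0]])
c=read_camera('scene'); np.savez('pics/s4.npz',**c)
P=np.array([np.r_[u,v,pt(c,u,v)*1000] for v in range(225,300) for u in range(290,380) if 0<c['depth'][v,u]<3])
D=P[:,2:4]-[480,-333]; Q=np.c_[D@ex,D@ey,P[:,4]]
m=(abs(Q[:,0])<30)&(Q[:,1]<-12)&(Q[:,1]>-62)&(Q[:,2]>36)&(Q[:,2]<52); B=Q[m]
f=lambda p:np.hypot(B[:,0]-p[0],B[:,1]-p[1])-21.8
r=least_squares(f,[0,-28],loss='soft_l1',f_scale=1.5); print(len(B),r.x,np.std(f(r.x)))
o=observe();print('tcp',o['tool_pos'],o['tool_rot'][2],o['qpos'].round(2))
crop(c,285,180,395,300,5,'pics/f1.png')
E
```

```text
137 [  0.57589088 -32.32493131] 0.9475166285132226
tcp [ 0.49811263 -0.29588886  0.31140732] 1.3682481521857153 [-0.67  0.53  1.5  -0.    1.11 -0.47]
```

View pics/f1.png

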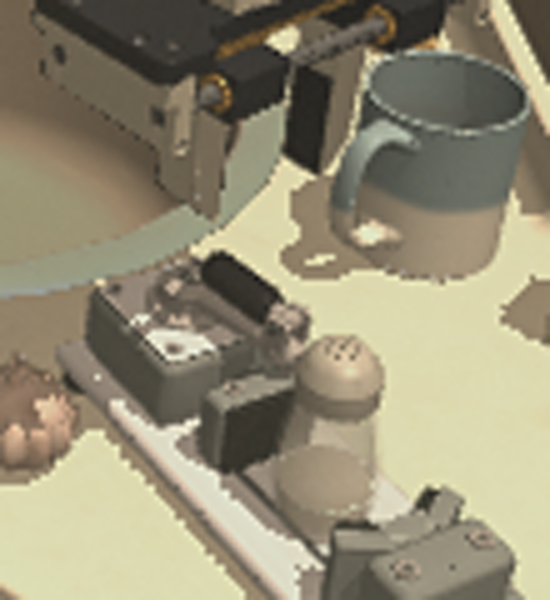

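f1: the shaker stands on the bed at (330,440), unmoved by the release. The sleeve lies from (212,268) to (275,308) with the pivot at (290,318). The open fingers are above it at (207,215) and (315,165), so I can descend.

Request:
arm_command([
  [0, 0, -15],
  [0, 0, -25],
  [0, 0, -18],
  [0, 0, -8],
  [0, 0, -4],
  [0, 0, 0],
], spin=[0, 0, 0, 0, 0, 0])

```text
time: 9.65
tool_pos: [0.4982, -0.2959, 0.2418]
tool_rot: [3.141, 0.0, 1.368]
contact_force: [-0.3, 0.6, 0.8]
opening: 0.0548
grip_force: 0.0
```

Request:
arm_command([
  [0, 0, 0],
  [0, 0, 0],
  [0, 0, 0],
  [0, 0, 0],
  [0, 0, 0],
  [0, 0, 0],
], spin=[0, 0, 0, 0, 0, 0], jaw=-1, squeeze=10)

```text
time: 10.25
tool_pos: [0.4989, -0.2957, 0.2422]
tool_rot: [3.139, 0.001, 1.369]
contact_force: [3.9, -2.1, 0.1]
opening: 0.0169
grip_force: 9.9
```

Request:
arm_command([
  [0, -0.4, 4.7],
  [-0.2, -1.2, 4.5],
  [-0.4, -2, 4.3],
  [-0.5, -2.6, 3.9],
  [0, 0, 0],
], spin=[0, 0, 0, 0, 0])

```text
time: 10.75
tool_pos: [0.4975, -0.3015, 0.2592]
tool_rot: [3.141, -0.001, 1.369]
contact_force: [3.9, 0.4, -0.6]
opening: 0.0173
grip_force: 10.0
```

```bash
cat > blk.py <<'E'
from h import *
yaw=np.radians(-21.7); ex=np.array([np.cos(yaw),np.sin(yaw)]); ey=np.array([-ex[1],ex[0]])
c=read_camera('scene'); np.savez('pics/s5.npz',**c)
R=[]
for v in range(205,260):
    for u in range(300,370):
        if 0<c['depth'][v,u]<3:
            p=pt(c,u,v)*1000; d=p[:2]-[480,-337.3]; R.append([u,v,d@ex,d@ey,p[2]+1,c['img'][v,u].max()])
R=np.array(R); k=R[(R[:,5]<75)&(R[:,4]>66)&(R[:,4]<130)&(R[:,3]>0)&(abs(R[:,2])<70)]
print(len(k)); 
for r in k[::max(1,len(k)//40)]: print(r.round(0).astype(int).tolist(),end=' ')
E
python3 blk.py
```

```text
111
[342, 224, 13, 33, 119, 44] [339, 225, 12, 40, 112, 47] [341, 225, 12, 34, 116, 43] [343, 225, 14, 30, 118, 55] [338, 226, 10, 41, 109, 44] [340, 226, 12, 36, 112, 45] [342, 226, 12, 30, 116, 42] [337, 227, 11, 44, 105, 51] [339, 227, 12, 39, 108, 45] [341, 227, 12, 33, 111, 43] [337, 228, 11, 44, 102, 48] [339, 228, 12, 39, 105, 46] [341, 228, 11, 32, 110, 45] [337, 229, 12, 44, 99, 48] [339, 229, 12, 39, 103, 45] [341, 229, 13, 34, 106, 44] [337, 230, 8, 39, 101, 49] [339, 230, 12, 38, 100, 44] [341, 230, 12, 32, 105, 44] [336, 231, -4, 28, 109, 71] [338, 231, 11, 40, 97, 44] [340, 231, 14, 36, 99, 44] [342, 231, 14, 31, 102, 55] [337, 232, 7, 37, 98, 45] [339, 232, 10, 35, 98, 47] [341, 232, 12, 31, 100, 45] [336, 233, 1, 32, 100, 53] [338, 233, 6, 33, 98, 46] [340, 233, 12, 34, 95, 46] [336, 234, 0, 31, 98, 53] [338, 234, 5, 31, 97, 47] [340, 234, 13, 34, 93, 44] [322, 235, -4, 73, 68, 65] [337, 235, 2, 30, 96, 60] [339, 235, 7, 29, 95, 55] [341, 235, 13, 31, 92, 42] [337, 236, 1, 29, 95, 58] [339, 236, 6, 28, 94, 57] [341, 236, 14, 31, 89, 41] [337, 237, 0, 27, 93, 56] [339, 237, 3, 25, 94, 57] [336, 238, -2, 28, 91, 50] [338, 238, 2, 25, 92, 55] [340, 238, 5, 23, 92, 53] [335, 239, -3, 28, 88, 74] [337, 239, 0, 26, 89, 51] [339, 239, 3, 23, 90, 54] [341, 239, 6, 21, 91, 49] [336, 240, -3, 25, 88, 46] [338, 240, 0, 23, 89, 51] [335, 241, -3, 28, 84, 62] [337, 241, -2, 23, 86, 46] [336, 242, -3, 25, 83, 49] [337, 245, -2, 21, 78, 69] [338, 246, -2, 17, 78, 54] [338, 247, -3, 16, 76, 67]
```

Request:
arm_command([
  [-0.7, -3.2, 3.3],
  [-0.8, -3.8, 2.7],
  [-0.9, -4.2, 2],
  [0, 0, 0],
], spin=[0, 0, 0, 0])

```text
time: 11.2
tool_pos: [0.495, -0.3123, 0.2673]
tool_rot: [3.142, -0.002, 1.369]
contact_force: [3.5, 3.4, 0.3]
opening: 0.0169
grip_force: 10.0
```

Request:
arm_command([
  [-0.9, -4.4, 1.2],
  [-0.9, -4.6, 0.4],
  [0, 0, 0],
], spin=[0, 0, 0])

```text
time: 11.5
tool_pos: [0.4931, -0.3211, 0.2692]
tool_rot: [3.142, -0.002, 1.369]
contact_force: [2.2, 3.8, 4.8]
opening: 0.0168
grip_force: 10.0
```

Request:
arm_command([
  [-0.3, -1.5, 0],
  [-0.3, -1.5, 0],
  [0, 0, 0],
], spin=[0, 0, 0])

```text
time: 11.8
tool_pos: [0.4926, -0.3238, 0.2693]
tool_rot: [3.142, -0.002, 1.369]
contact_force: [2.5, 6.0, 4.7]
opening: 0.0173
grip_force: 10.0
```

Request:
arm_command([
  [-0.3, -1.5, 0],
  [-0.3, -1.5, 0],
  [0, 0, 0],
], spin=[0, 0, 0])

```text
time: 12.1
tool_pos: [0.4919, -0.3268, 0.2693]
tool_rot: [-3.141, -0.002, 1.369]
contact_force: [2.7, 5.9, 4.5]
opening: 0.0172
grip_force: 10.0
```

```bash
python3 - <<'E'
exec(open('blk.py').read().split("print(len(k))")[0])
k=k[(k[:,2]<9)]
for z in range(72,128,4):
    q=k[(k[:,4]>=z)&(k[:,4]<z+4)]
    if len(q): print(z,len(q),q[:,2:4].mean(0).round(1),q[:,3].min().round(1),q[:,3].max().round(1))
E
```

```text
76 5 [-3.5 17. ] 15.0 19.2
```

Request:
arm_command([
  [0, 0, 0],
  [0, 0, 0],
  [0.6, 3, 0],
  [0, 0, 0],
], spin=[0, 0, 0, 0], jaw=0)

```text
time: 12.55
tool_pos: [0.4922, -0.3246, 0.2686]
tool_rot: [-3.141, -0.0, 1.369]
contact_force: [-0.7, -0.0, -0.5]
opening: 0.0434
grip_force: 0.0
```

```bash
python3 - <<'E'
exec(open('blk.py').read().split("print(len(k))")[0])
crop(c,300,190,380,270,7,'pics/u1.png')
for p in ([.4927,-.3236,.078],[.4927,-.3236,.123]): print(((proj(c,p)-[300,190])*7).round())
print(observe())
E
```

```text
[291. 380.]
[310. 258.]
{'time': 12.6, 'qpos': array([-7.12996278e-01,  5.92102362e-01,  1.51609544e+00, -1.95486499e-04,
        1.03386275e+00, -5.11071944e-01]), 'qvel': array([-0.00038439, -0.00118701, -0.00466144, -0.00090221, -0.00192951,
       -0.00086924]), 'joint_efforts': array([ 7.93349231e-02, -5.21871078e+01, -2.10389149e+01,  5.56248834e-02,
        8.56862403e-02,  1.88862352e-02]), 'tool_pos': array([ 0.49225611, -0.32470654,  0.26858341]), 'tool_rot': array([-3.14110240e+00, -8.23867935e-05,  1.36897200e+00]), 'contact_force': array([ 0.42745518, -0.15316592, -0.34319111]), 'torque': array([-0.11916017,  0.04897457,  0.01980063]), 'grip_force': 0.0, 'opening': 0.044723082412525796}
```

View pics/u1.png

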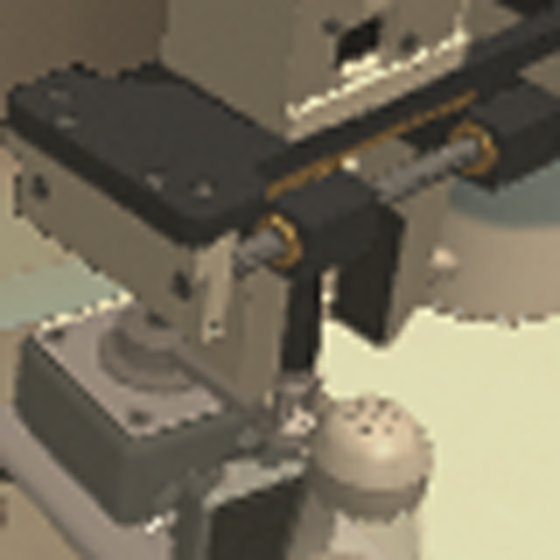

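u1: the sleeve stands about upright between the fingers, from (300,370) to (305,270), over the cheeks at (295,410). The shaker top is clear at (375,440). I'll regrip harder and press against the stop to make sure.

Request:
arm_command([
  [0, 0, 0],
  [0, 0, 0],
  [0, 0, 0],
  [0, 0, 0],
  [0, 0, 0],
], spin=[0, 0, 0, 0, 0], jaw=-1, squeeze=25)

```text
time: 13.1
tool_pos: [0.4924, -0.3249, 0.2687]
tool_rot: [3.141, 0.0, 1.369]
contact_force: [0.2, -0.5, 0.6]
opening: 0.0169
grip_force: 25.0
```

Request:
arm_command([
  [-0.2, -1, 0],
  [-0.2, -1, 0],
  [0, 0, 0],
], spin=[0, 0, 0])

```text
time: 13.4
tool_pos: [0.4922, -0.3259, 0.2687]
tool_rot: [-3.141, -0.003, 1.369]
contact_force: [2.2, 5.6, 1.9]
opening: 0.0168
grip_force: 25.0
```

Request:
arm_command([
  [-0.2, -1, 0],
  [-0.2, -1, 0],
  [0, 0, 0],
], spin=[0, 0, 0])

```text
time: 13.7
tool_pos: [0.492, -0.327, 0.2686]
tool_rot: [-3.141, -0.005, 1.369]
contact_force: [3.2, 9.6, 3.1]
opening: 0.0168
grip_force: 25.0
```

Request:
arm_command([
  [0.6, 3.5, 0],
  [0, 0, 0],
], spin=[0, 0])

```text
time: 13.9
tool_pos: [0.4923, -0.3252, 0.2687]
tool_rot: [3.141, 0.0, 1.369]
contact_force: [2.0, 1.6, 0.3]
opening: 0.0169
grip_force: 25.0
```

```bash
python3 - <<'E'
from h import *
t=load('top'); s=load('scene')
for c,b in ((t,(275,320,100,150)),(s,(345,395,180,245))):
    P=np.array([pt(c,u,v) for v in range(b[2],b[3]) for u in range(b[0],b[1]) if 0<c['depth'][v,u]<3])*1000
    k=P[(P[:,2]>84)&(P[:,2]<98)&(P[:,0]<740)]; print(len(k),np.percentile(k[:,:2],[2,50,98],axis=0).round(0).tolist())
    d=np.hypot(k[:,0]-504,k[:,1]+268); print('min dist from axis',np.sort(d)[[0,3,8]])
E
```

```text
107 [[633.0, -324.0], [690.0, -280.0], [733.0, -248.0]]
min dist from axis [124.96110578 131.95864829 137.9847881 ]
172 [[646.0, -328.0], [688.0, -291.0], [730.0, -252.0]]
min dist from axis [134.55582862 142.98078423 149.23310112]
```

```bash
python3 - <<'E'
import numpy as np
a=np.radians(-101.7-np.arange(0,330,10)); p=55*np.c_[np.cos(a),np.sin(a)]; c=np.round(p-p[0],1); d=np.diff(c,axis=0).round(1)
print([[float(x),float(y),0] for x,y in d])
E
```

```text
[[-9.2, 2.8, 0], [-8.5, 4.3, 0], [-7.7, 5.7, 0], [-6.6, 7.0, 0], [-5.3, 8.0, 0], [-3.8, 8.8, 0], [-2.2, 9.3, 0], [-0.5, 9.6, 0], [1.1, 9.5, 0], [2.8, 9.2, 0], [4.3, 8.6, 0], [5.7, 7.6, 0], [7.0, 6.6, 0], [8.0, 5.3, 0], [8.8, 3.8, 0], [9.3, 2.2, 0], [9.6, 0.5, 0], [9.5, -1.1, 0], [9.2, -2.7, 0], [8.6, -4.3, 0], [7.6, -5.8, 0], [6.6, -7.0, 0], [5.3, -8.0, 0], [3.8, -8.8, 0], [2.2, -9.3, 0], [0.5, -9.6, 0], [-1.1, -9.5, 0], [-2.7, -9.2, 0], [-4.4, -8.5, 0], [-5.7, -7.7, 0], [-7.0, -6.6, 0], [-8.0, -5.3, 0]]
```

Request:
arm_command([
  [-9.2, 2.8, 0],
  [-8.5, 4.3, 0],
  [-7.7, 5.7, 0],
], spin=[0, 0, 0])

```text
time: 14.2
tool_pos: [0.4668, -0.3131, 0.2689]
tool_rot: [3.139, 0.001, 1.368]
contact_force: [3.9, -1.9, -1.0]
opening: 0.017
grip_force: 25.0
```

Request:
arm_command([
  [-6.6, 7.0, 0],
  [-5.3, 8.0, 0],
  [-3.8, 8.8, 0],
], spin=[0, 0, 0])

```text
time: 14.5
tool_pos: [0.4507, -0.2889, 0.269]
tool_rot: [3.14, 0.001, 1.368]
contact_force: [2.6, -3.5, -1.1]
opening: 0.0169
grip_force: 25.0
```

Request:
arm_command([
  [-2.2, 9.3, 0],
  [-0.5, 9.6, 0],
  [1.1, 9.5, 0],
], spin=[0, 0, 0])

```text
time: 14.8
tool_pos: [0.4498, -0.2598, 0.2691]
tool_rot: [3.139, 0.001, 1.369]
contact_force: [5.4, -5.4, -2.0]
opening: 0.0168
grip_force: 25.0
```

Request:
arm_command([
  [2.8, 9.2, 0],
  [4.3, 8.6, 0],
], spin=[0, 0])

```text
time: 15.0
tool_pos: [0.4574, -0.2424, 0.2692]
tool_rot: [3.138, 0.002, 1.369]
contact_force: [6.4, -8.9, -4.9]
opening: 0.0166
grip_force: 25.0
```

Request:
arm_command([
  [6.7, 6.9, 0],
], spin=[0])

```text
time: 15.1
tool_pos: [0.4637, -0.2354, 0.269]
tool_rot: [3.14, 0.002, 1.369]
contact_force: [2.1, -8.5, -1.3]
opening: 0.0169
grip_force: 25.0
```

Request:
arm_command([
  [7.6, 6.1, 0],
], spin=[0])

```text
time: 15.2
tool_pos: [0.4712, -0.2293, 0.269]
tool_rot: [3.141, 0.002, 1.37]
contact_force: [1.5, -8.0, -0.9]
opening: 0.0171
grip_force: 25.0
```

Request:
arm_command([
  [8.6, 4.5, 0],
], spin=[0])

```text
time: 15.3
tool_pos: [0.4795, -0.2246, 0.269]
tool_rot: [-3.141, 0.001, 1.37]
contact_force: [-1.0, -7.0, 1.2]
opening: 0.0168
grip_force: 25.0
```

Request:
arm_command([
  [9.1, 3.2, 0],
], spin=[0])

```text
time: 15.4
tool_pos: [0.4884, -0.2213, 0.2689]
tool_rot: [-3.14, 0.001, 1.37]
contact_force: [-2.7, -7.1, 2.3]
opening: 0.0169
grip_force: 25.0
```

Request:
arm_command([
  [9.5, 1.4, 0],
], spin=[0])

```text
time: 15.5
tool_pos: [0.4977, -0.2197, 0.2689]
tool_rot: [-3.139, 0.0, 1.37]
contact_force: [-3.6, -4.9, 3.7]
opening: 0.0171
grip_force: 25.0
```

Request:
arm_command([
  [9.6, 0.1, 0],
], spin=[0])

```text
time: 15.6
tool_pos: [0.5072, -0.2195, 0.2688]
tool_rot: [-3.139, -0.0, 1.37]
contact_force: [-4.2, -4.4, 4.2]
opening: 0.0168
grip_force: 25.0
```

Request:
arm_command([
  [9.5, -1.5, 0],
], spin=[0])

```text
time: 15.7
tool_pos: [0.5169, -0.221, 0.2688]
tool_rot: [-3.139, -0.0, 1.37]
contact_force: [-5.2, -3.4, 6.0]
opening: 0.0168
grip_force: 25.0
```

Request:
arm_command([
  [9.1, -3.0, 0],
], spin=[0])

```text
time: 15.8
tool_pos: [0.526, -0.224, 0.2688]
tool_rot: [-3.138, -0.001, 1.37]
contact_force: [-5.2, -3.3, 4.9]
opening: 0.0169
grip_force: 25.0
```

Request:
arm_command([
  [8.4, -4.7, 0],
], spin=[0])

```text
time: 15.9
tool_pos: [0.5344, -0.2286, 0.2688]
tool_rot: [-3.138, -0.001, 1.37]
contact_force: [-5.6, -0.7, 6.0]
opening: 0.0167
grip_force: 25.0
```

```bash
python3 - <<'E'
from h import *
from scipy.optimize import least_squares
yaw=np.radians(-21.7); ex=np.array([np.cos(yaw),np.sin(yaw)]); ey=np.array([-ex[1],ex[0]])
c=read_camera('scene'); np.savez('pics/s6.npz',**c)
P=np.array([np.r_[u,v,pt(c,u,v)*1000] for v in range(225,310) for u in range(290,390) if 0<c['depth'][v,u]<3])
D=P[:,2:4]-[480,-337.3]; Q=np.c_[D@ex,D@ey,P[:,4]]
m=(abs(Q[:,0])<26)&(Q[:,1]<-10)&(Q[:,1]>-67)&(Q[:,2]>52)&(Q[:,2]<62); B=Q[m]
f=lambda p:np.hypot(B[:,0]-p[0],B[:,1]-p[1])-p[2]
r=least_squares(f,[0,-38,18],loss='soft_l1',f_scale=1.5); print('neck',len(B),r.x)
m=(Q[:,2]>68)&(Q[:,2]<108)&(Q[:,1]<-10)&(abs(Q[:,0])<30); print('cap',np.percentile(Q[m],[2,98],axis=0).round(1).tolist())
m=(Q[:,2]>25)&(Q[:,2]<46)&(Q[:,0]<-10)&(Q[:,0]>-24)&(Q[:,1]>-35)&(Q[:,1]<12); print('jaw',np.percentile(Q[m][:,1],[5,50,95]).round(1),m.sum())
E
```

```text
neck 93 [ -1.72741864 -40.11807354  20.07812327]
cap [[-20.3, -58.7, 68.7], [7.5, -30.9, 103.1]]
jaw [-31.  -19.8 -18.3] 45
```

Request:
arm_command([
  [7.5, -6.0, 0],
], spin=[0])

```text
time: 16.05
tool_pos: [0.5416, -0.2344, 0.2688]
tool_rot: [-3.138, -0.002, 1.37]
contact_force: [-5.3, -1.0, 5.0]
opening: 0.0165
grip_force: 25.0
```

Request:
arm_command([
  [6.4, -7.2, 0],
], spin=[0])

```text
time: 16.15
tool_pos: [0.5482, -0.2416, 0.2688]
tool_rot: [-3.138, -0.002, 1.37]
contact_force: [-6.3, 1.0, 5.7]
opening: 0.0175
grip_force: 25.0
```

Request:
arm_command([
  [5.1, -8.2, 0],
], spin=[0])

```text
time: 16.25
tool_pos: [0.5533, -0.2498, 0.2687]
tool_rot: [-3.138, -0.002, 1.37]
contact_force: [-6.1, 1.2, 6.0]
opening: 0.017
grip_force: 25.0
```

Request:
arm_command([
  [3.4, -9.0, 0],
], spin=[0])

```text
time: 16.35
tool_pos: [0.5568, -0.2587, 0.2688]
tool_rot: [-3.138, -0.002, 1.37]
contact_force: [-5.0, 3.0, 6.0]
opening: 0.0166
grip_force: 25.0
```

Request:
arm_command([
  [2.0, -9.4, 0],
], spin=[0])

```text
time: 16.45
tool_pos: [0.5588, -0.2681, 0.2688]
tool_rot: [-3.138, -0.003, 1.37]
contact_force: [-5.2, 4.3, 6.8]
opening: 0.017
grip_force: 25.0
```

Request:
arm_command([
  [0.4, -4.8, 0],
], spin=[0])

```text
time: 16.55
tool_pos: [0.5592, -0.2732, 0.2688]
tool_rot: [-3.138, -0.002, 1.369]
contact_force: [-4.2, 3.8, 7.1]
opening: 0.0167
grip_force: 25.0
```

Request:
arm_command([
  [-0.1, -4.8, 0],
], spin=[0])

```text
time: 16.65
tool_pos: [0.5591, -0.2776, 0.2687]
tool_rot: [-3.139, -0.003, 1.369]
contact_force: [-3.4, 4.1, 6.4]
opening: 0.017
grip_force: 25.0
```

Request:
arm_command([
  [-0.5, -4.8, 0],
], spin=[0])

```text
time: 16.75
tool_pos: [0.5586, -0.2823, 0.2688]
tool_rot: [-3.139, -0.003, 1.369]
contact_force: [-3.7, 4.2, 6.4]
opening: 0.017
grip_force: 25.0
```

Request:
arm_command([
  [-0.9, -4.7, 0],
], spin=[0])

```text
time: 16.85
tool_pos: [0.5578, -0.2868, 0.2688]
tool_rot: [-3.139, -0.003, 1.369]
contact_force: [-2.3, 4.1, 6.0]
opening: 0.0168
grip_force: 25.0
```

Request:
arm_command([
  [-1.3, -4.7, 0],
], spin=[0])

```text
time: 16.95
tool_pos: [0.5566, -0.2913, 0.2688]
tool_rot: [-3.139, -0.004, 1.369]
contact_force: [-1.6, 7.0, 6.7]
opening: 0.0169
grip_force: 25.0
```

Request:
arm_command([
  [0, 0, 0],
], spin=[0])

```text
time: 17.05
tool_pos: [0.5565, -0.2918, 0.2688]
tool_rot: [-3.139, -0.003, 1.369]
contact_force: [-2.4, 2.1, 6.0]
opening: 0.0171
grip_force: 25.0
```

Request:
arm_command([
  [-0.7, -2.3, 0],
], spin=[0])

```text
time: 17.15
tool_pos: [0.556, -0.2934, 0.2688]
tool_rot: [-3.139, -0.004, 1.369]
contact_force: [-1.1, 7.0, 7.2]
opening: 0.0164
grip_force: 25.0
```

Request:
arm_command([
  [-0.4, -1.1, 0],
], spin=[0])

```text
time: 17.25
tool_pos: [0.5556, -0.2944, 0.2688]
tool_rot: [-3.139, -0.004, 1.369]
contact_force: [-0.4, 6.2, 6.3]
opening: 0.017
grip_force: 25.0
```

Request:
arm_command([
  [-0.4, -1.0, 0],
  [-0.4, -1.0, 0],
], spin=[0, 0])

```text
time: 17.45
tool_pos: [0.5549, -0.2962, 0.2688]
tool_rot: [-3.139, -0.004, 1.37]
contact_force: [-0.9, 6.3, 6.7]
opening: 0.0169
grip_force: 25.0
```

Request:
arm_command([
  [0, 0, 0],
], spin=[0])

```text
time: 17.55
tool_pos: [0.5549, -0.2963, 0.2688]
tool_rot: [-3.139, -0.004, 1.369]
contact_force: [-1.6, 5.7, 5.7]
opening: 0.0169
grip_force: 25.0
```

Request:
arm_command([
  [-0.4, -1.0, 0],
  [-0.4, -0.9, 0],
], spin=[0, 0])

```text
time: 17.75
tool_pos: [0.5542, -0.2979, 0.2688]
tool_rot: [-3.139, -0.005, 1.37]
contact_force: [-1.1, 7.7, 7.2]
opening: 0.0169
grip_force: 25.0
```

```bash
python3 - <<'E'
from h import *
from scipy.optimize import least_squares
yaw=np.radians(-21.7); ex=np.array([np.cos(yaw),np.sin(yaw)]); ey=np.array([-ex[1],ex[0]])
for i in range(4):
    o=observe(); print(o['tool_pos'].round(4),o['contact_force'].round(1),o['time'])
    c=read_camera('scene')
np.savez('pics/s7.npz',**c)
P=np.array([np.r_[u,v,pt(c,u,v)*1000] for v in range(225,310) for u in range(290,390) if 0<c['depth'][v,u]<3])
D=P[:,2:4]-[480,-337.3]; Q=np.c_[D@ex,D@ey,P[:,4]]
m=(abs(Q[:,0])<26)&(Q[:,1]<-10)&(Q[:,1]>-75)&(Q[:,2]>52)&(Q[:,2]<62); B=Q[m]
f=lambda p:np.hypot(B[:,0]-p[0],B[:,1]-p[1])-p[2]
r=least_squares(f,[0,-48,18],loss='soft_l1',f_scale=1.5); print('neck',len(B),r.x)
m=(Q[:,2]>25)&(Q[:,2]<46)&(Q[:,0]<-10)&(Q[:,0]>-24)&(Q[:,1]>-45)&(Q[:,1]<2); print('jaw',np.percentile(Q[m][:,1],[5,50,95]).round(1),m.sum())
crop(c,290,190,390,310,5,'pics/e1.png')
E
```

```text
[ 0.5542 -0.2979  0.2688] [-1.1  7.7  7.2] 17.75
[ 0.5541 -0.2981  0.2688] [-1.4  8.   6.7] 17.8
[ 0.5541 -0.298   0.2688] [-1.5  8.1  5.9] 17.85
[ 0.5541 -0.298   0.2688] [-0.8  7.5  5.9] 17.9
neck 98 [ -2.47913423 -48.97755785  19.67739383]
jaw [-43.3 -28.3 -26.7] 49
```

View pics/e1.png

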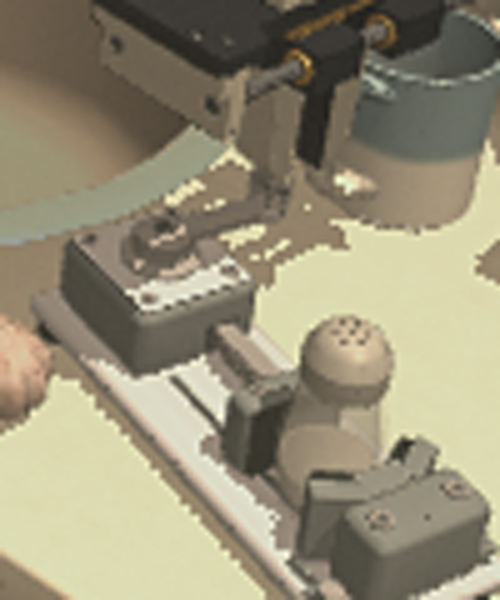

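e1: the shaker is upright at (345,400), seated in the V, with the moving jaw against it at (265,430). The grip is standing in the pads at (270,190). The static force at the grip is about 6.6 N, some 2.5 to 3 N above idle. Letting go now and lifting away.

Request:
arm_command([
  [0, 0, 0],
  [0, 0, 0],
  [0, 0, 0],
  [0, 0, 0],
  [0, 0, 5],
  [0, 0, 20],
  [0, 0, 35],
  [0, 0, 35],
  [0, 0, 20],
  [0, 0, 0],
], spin=[0, 0, 0, 0, 0, 0, 0, 0, 0, 0], jaw=0.2)

```text
time: 18.95
tool_pos: [0.5543, -0.3007, 0.3879]
tool_rot: [3.135, 0.003, 1.369]
contact_force: [0.0, -0.2, 0.5]
opening: 0.0555
grip_force: 0.0
```

```bash
python3 - <<'E'
from h import *
from scipy.optimize import least_squares
yaw=np.radians(-21.7); ex=np.array([np.cos(yaw),np.sin(yaw)]); ey=np.array([-ex[1],ex[0]])
c=read_camera('scene'); P=np.array([np.r_[u,v,pt(c,u,v)*1000,c['img'][v,u].max()] for v in range(190,310) for u in range(290,390) if 0<c['depth'][v,u]<3])
D=P[:,2:4]-[480,-337.3]; Q=np.c_[D@ex,D@ey,P[:,4],P[:,5]]
m=(abs(Q[:,0])<26)&(Q[:,1]<-10)&(Q[:,1]>-75)&(Q[:,2]>52)&(Q[:,2]<62); B=Q[m]
f=lambda p:np.hypot(B[:,0]-p[0],B[:,1]-p[1])-p[2]
r=least_squares(f,[0,-48,18],loss='soft_l1',f_scale=1.5); print('neck',r.x)
m=(Q[:,2]>25)&(Q[:,2]<46)&(Q[:,0]<-10)&(Q[:,0]>-24)&(Q[:,1]>-45)&(Q[:,1]<2); print('jaw',np.percentile(Q[m][:,1],[50,95]).round(1))
k=Q[(Q[:,3]<75)&(Q[:,2]>60)&(Q[:,2]<130)&(Q[:,0]>30)&(Q[:,0]<75)&(Q[:,1]>30)]
for z in range(72,128,8):
    q=k[(k[:,2]>=z)&(k[:,2]<z+8)]
    if len(q): print(z,len(q),q[:,:2].mean(0).round(1))
o=observe(); print(o['tool_pos'],o['contact_force'],o['opening'])
E
```

```text
neck [ -1.64803781 -47.6122868   20.8696499 ]
jaw [-28.7 -26. ]
72 2 [51.5 71.2]
80 3 [48.4 68. ]
88 23 [47.8 67.2]
96 21 [47.6 67. ]
104 21 [47.4 66.5]
112 25 [48.4 67.3]
120 17 [50.1 70.6]
[ 0.55397542 -0.3005226   0.38535829] [ 0.48634703 -0.76359566 -0.70654811] 0.0552345821502082
```

```bash
python3 -c "from cell import *; print(hand_in())"
```

```text
the job is handed in; nothing more can be done
None
```

I handed the job in after about 19 s of robot time: the salt shaker stands upright in the vice, seated in the V and held by the jaw at roughly 20 to 29 N (estimated from the crank force), the crank grip is fully up, the jars, garlic and mug were not touched as far as I could tell, and no verdict came back.

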